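# Stack the packed cartons and hold the scanner on the label

### The job

Stack the plain carton squarely on the carton lying on the plywood board, then the labelled carton squarely on top, label up, letting go of each. Then draw the stick scanner up out of its stand, tilt it to about 45 degrees and finish holding it still in the air, touching nothing else, its reading window pointing at the middle of the top label from about 80 mm away; do not put it down or let go. Leave the bottom carton on the middle of its board and everything else on the bench undisturbed.

Things in the scene. Friction and masses are not known exactly. Their poses are not given: they have to be found in the camera images.
- board: plywood dispatch board fixed to the green bench, 130 (x) x 180 (y) x 8 mm thick; origin at the centre of its underside, on the bench top. It lies at a different place and yaw in each run.
- carton_base: brown closed carton, 62 (its x) x 110 (its y) x 40 mm high, already lying on the middle of the board: the bottom of the column. Origin at the centre of its underside (8 mm above the bench), z up.
- carton_plain: brown closed carton of the same size, 62 (its x) x 110 (its y) x 40 mm high, about 0.16 kg, no label, only a strip of tan tape along its top; starts lying on the bench. Origin at the centre of its underside, z up. Take it across its 62 mm width.
- carton_label: brown closed carton of the same size, 62 (its x) x 110 (its y) x 40 mm high, about 0.16 kg, with a white bar-code label (48 x 66 mm, black bars) on its top; starts lying on the bench. Origin at the centre of its underside, z up. The plain and the labelled carton swap places from run to run.
- label (a point): centre of the white label, in the middle of the labelled carton's top face, 41 mm above that carton's underside.
- stand: grey scanner stand fixed to the bench: a 60 x 60 x 75 mm high block on a 90 x 90 x 6 mm black foot, with a square 37 mm wide socket in its top, 65 mm deep (socket floor 10 mm above the bench). Origin at the centre of its underside. The stand and the board swap places from run to run.
- stand_mouth (a point): centre of the socket's mouth at the top of the stand, 75 mm above the bench.
- scanner: stick bar-code scanner, 170 mm long, 0.13 kg, upright in the stand, window down. Black head 34 x 34 mm from 0 to 60 mm, then white square grip 26 x 26 mm up to the black cap at 170 mm. Origin: centre of the red reading window (end face of the head); z runs from the window to the cap, so it reads along -z; x, y square to its faces. Standing, the window is 10 mm and the cap 180 mm above the bench.
- tape_roll: bystander: brown roll of tape lying flat, 96 mm across, 45 mm high; origin at the centre of its underside.
- screwdriver: bystander: orange-handled screwdriver, 170 mm long, lying on the bench; origin near its middle.
- meter: bystander: grey handheld multimeter lying on its back, 85 x 150 x 34 mm (40 mm at its dial); origin at the centre of its underside.
- flux_jar: bystander: small jar, 44 mm across, 50 mm high; origin at the centre of its underside.
- screw_tray: bystander: small blue open tray, 75 x 55 x 22 mm; origin at the centre of its underside.
- module: bystander: white device module, 55 x 55 x 22 mm, dark screen on top; origin at the centre of its underside.
Things that resemble listed ones, but are neither listed nor needed, are in the scene too. Leave any purple or turquoise look-alike of the carton_plain alone.

How it is judged (in metres and radians):
On the way, in this order (a step that is already met when the one before it is completed fails the run):
1. the plain carton lies squarely on the bottom carton and is let go (x of carton_plain in the frame of carton_base between -0.012 and 0.012 m and y of carton_plain in the frame of carton_base between -0.012 and 0.012 m and z of carton_plain in the frame of carton_base between 0.036 and 0.044 m and angle between the y axis of carton_plain and the y axis of carton_base, either way round below 0.15 rad and angle between carton_plain's own z axis and vertical below 0.08 rad and contact force between the fingers and carton_plain below 0.2 N and linear speed of carton_plain below 0.02 m/s), for 0.2 s.
2. the labelled carton lies squarely on the plain one, label up, and is let go (x of carton_label in the frame of carton_plain between -0.012 and 0.012 m and y of carton_label in the frame of carton_plain between -0.012 and 0.012 m and z of carton_label in the frame of carton_plain between 0.036 and 0.044 m and angle between the y axis of carton_label and the y axis of carton_plain, either way round below 0.15 rad and angle between carton_label's own z axis and vertical below 0.08 rad and contact force between the fingers and carton_label below 0.2 N and linear speed of carton_label below 0.02 m/s), for 0.2 s.
3. the scanner is in the fingers, its window drawn clear above the stand's mouth (z of scanner in the frame of stand_mouth above 0.005 m and contact force between the fingers and scanner above 1 N), for 0.05 s.
At the end, for the whole second after the job is handed in: Cartons stacked within 12 mm and 0.15 rad, let go, label up; bottom one within 30 mm of the board's middle. Scanner gripped, still, over 150 mm up, touching nothing else, 30-60 deg from vertical, window low; label centre 50-115 mm ahead of the window, within 22 mm of its line of sight (all of step 1 and all of step 2 and x of carton_base in the frame of board between -0.03 and 0.03 m and y of carton_base in the frame of board between -0.03 and 0.03 m and angle between carton_base's own z axis and vertical below 0.08 rad and x of label in the frame of scanner between -0.022 and 0.022 m and y of label in the frame of scanner between -0.022 and 0.022 m and z of label in the frame of scanner between -0.115 and -0.05 m and angle between scanner's own z axis and vertical between 0.52 and 1.05 rad and contact force between the fingers and scanner above 1 N and contact force between scanner and stand below 0.1 N and contact force between scanner and carton_label below 0.1 N and contact force between scanner and carton_plain below 0.1 N and contact force between scanner and carton_base below 0.1 N and height (world z) of scanner above 0.15 m and linear speed of scanner below 0.03 m/s and angular speed of scanner below 0.2 rad/s); the arm keeps its last pose, push and grip.
It fails at once if a bystander is pushed more than 30 mm (distance of any of tape_roll, screwdriver, meter, flux_jar, screw_tray, module from where it was at the start of the episode above 0.03 m).
It also fails if it takes over 72 s, if anything falls off the work surface, if the arm or the gripper's body presses on something with over 40 N, if the wrist force passes 120 N, or if a joint passes its speed limit or range.

### The arm

A 6-joint arm with a two-finger parallel gripper is mounted at the origin on the work surface. World frame = base frame: x ahead of the robot, y to its left, z up, the work surface at z = 0. Lengths are in mm, angles in degrees, forces in N, time in s.
With the tool pointing down it reaches from about 350 to 875 mm from the base axis. Payload 4.2 kg.
Tool frame: the origin (TCP) lies midway between the tips of the shut fingers; the grasp point (between the pads) lies 19 mm behind it; x points along the fingers, y is the direction in which the jaws open and shut, and the axes are right-handed (so a half turn about x gives the same grasp; the last joint's range is limited). The gripper opens to 87 mm and grips with 3 to 60 N. Pads are 19 mm wide; open, the fingers measure 117 mm over their backs; the gripper's body (75 mm by 190 mm) begins 51 mm behind the grasp point.
Start: joints at [-53.594, 22.042, 0.453, 0, -68.411, -14.817], TCP at [229.98, -581.127, 222.55] pointing down, gripper open.
Joint ranges: [-179.83, 179.83], [-69.29, 118.12], [-61.27, 80.66], [-181.25, 117.63], [-171.15, -9.14], [-177.46, 177.46]. Speed limits (degrees/s): [159.86, 159.86, 180, 180, 180, 180].

### API

Orientations are given as a 3x3 rotation matrix whose columns are the frame's x, y, z axes.
In Python, from rig import telemetry, camera, hand_in, search_frame gives the robot as it stands. The module is installed in compiled form; this text tells all that it offers.
- The arm moves only by the shell command python3 -m creep 'ROWS'. ROWS is JSON, a list of rows, each a list of 7 numbers: the shift along the tool's x, y, z in m, then the turn, a rotation vector about the tool's x, y, z in degrees, then the opening, from 0 (shut) to 1 (fully open). In form: [[tx, ty, tz, wx, wy, wz, grip], ...]. A call has 1 to 12 rows; each row is the pose to reach, as a shift and turn from the pose commanded when the call began, along the tool's axes at that moment; what a row does not reach only later rows make up. A row lasts 1/12 s, in which the tool goes at most 41.7 mm and 7.16 degrees, less where a joint would pass 70% of its speed; a pose out of reach is approached as far as the arm can. A call with a gripper value outside its range is refused whole. The fingers move at their own pace and stop on an object; the grip force is fixed at half the most. Time passes only in rows, so rows that repeat a pose let the fingers close. It gives the time, the measured TCP pose, the force and the opening at its end, in the units of the state.
- telemetry.get_obs(): the state, without advancing time (a new reading comes with each control period).
- camera(name): name is "scene" or "top" or "wrist"; returns a dict with "color" (480x640x3 uint8, red, green, blue), "fx", "fy", "cx", "cy" (pixels), "k1" (the pictures are not rectified: a ray, as slopes to the right and down, at radius r is drawn at 1 + k1 r^2 times it, then the intrinsics apply), "xyz" and "attitude" of the camera in the world; the wrist camera has in their place "T_tool_cam" (4x4, takes a point from camera to tool coordinates, whose origin is the TCP and whose axes are the tool frame's). Camera axes: x right, y down, z forward; pixel columns grow to the right and rows downward; lengths in mm; the calibration is good to about 2 mm. A picture is of the moment at which its call begins: read the wrist's pose just before it. There is no depth.
- hand_in(): hands the job in, once; it reports no verdict.
Trained networks look in the newest picture that a camera, given by its name, has taken for a name from the list of things; names that differ only in an ending like _2 or _b are one class to them, and where a whole thing is asked for, a point or a joint stands for the part that bears it (a point fixed in the world has none). Each returns a list of dicts, best first, with "p" (0 to 1); they miss things now and then, are a little off and sometimes report something else, mostly with a low value. They report only what shows in the picture. A call takes as long as a camera call. They do not tell look-alikes from the thing itself.
- search_frame(label, camera): "location" ([row, column] in pixels, amid what is visible of it).
The state is a dict: "t": time; "qpos": joint angles; "qvel": joint speeds; "tau": joint torques, N m; "eef_pos": TCP position; "orientation": TCP orientation; "wrist_force": force on the tool from outside, world axes, zero at the start; "moment": the same for the moment, N m; "opening": finger opening in mm.
Only numpy, scipy, OpenCV 4.12 (cv2) and the standard library are available. Lean on these libraries where they do the work, as an engineer would, in place of code of your own. Each camera call takes 0.05 s, during which the arm holds its last target.

## Working session

There is one attempt and no reset: what is moved stays moved. The work goes in short steps, Python scripts to look and compute and a shell command to move; the robot and the scene stay as the last step left them, time stands still between calls to the robot, and variables do not carry over. Pictures are saved under pics/ and viewed, and the job is handed in when it is done.

```bash
mkdir -p pics; ls; cat > s.py <<'E'
from rig import telemetry, camera, search_frame
import cv2,numpy as np,json
o=telemetry.get_obs(); print({k:np.round(v,2).tolist() for k,v in o.items()})
for n in ["scene","top","wrist"]:
    c=camera(n); cv2.imwrite(f"pics/{n}0.png",c["color"][:,:,::-1])
    print(n,{k:np.round(v,4).tolist() for k,v in c.items() if k!="color"})
    for l in ["board","carton_base","carton_plain","carton_label","stand","scanner","stand_mouth","label"]:
        try:print(l,[(np.round(d["location"]).tolist(),round(d["p"],2)) for d in search_frame(l,n)][:4])
        except Exception as e: print(l,e)
E
python3 s.py
```

```text
pics
{'t': 0.0, 'qpos': [-53.6, 22.09, 0.38, -0.03, -68.41, -14.82], 'qvel': [0.02, 0.05, -0.01, 0.04, -0.05, 0.05], 'tau': [0.0, -39.07, 18.74, 4.22, 0.01, -0.0], 'eef_pos': [229.74, -580.58, 221.46], 'orientation': [[-0.0, -0.37, 0.93], [0.0, 0.93, 0.37], [-1.0, 0.0, -0.0]], 'wrist_force': [-0.01, 0.13, -0.3], 'moment': [-0.02, 0.0, -0.04], 'opening': 86.82}
scene {'fx': 579.7134, 'fy': 579.7134, 'cx': 315.2032, 'cy': 238.6531, 'k1': 0.0598, 'xyz': [1105.2186, 938.1484, 1184.9467], 'attitude': [[-0.8346, 0.4016, -0.3771], [0.5509, 0.6085, -0.5712], [0.0001, -0.6844, -0.7291]]}
board [([262.0, 314.0], 0.58)]
carton_base [([246.0, 315.0], 0.57), ([323.0, 267.0], 0.36), ([193.0, 190.0], 0.29)]
carton_plain [([331.0, 485.0], 0.85), ([275.0, 458.0], 0.85), ([354.0, 375.0], 0.82), ([313.0, 329.0], 0.72)]
carton_label [([294.0, 410.0], 0.6)]
stand [([183.0, 247.0], 0.97), ([293.0, 410.0], 0.69)]
scanner [([149.0, 246.0], 0.58)]
stand_mouth [([179.0, 252.0], 0.7), ([264.0, 310.0], 0.65), ([215.0, 190.0], 0.28)]
label [([298.0, 411.0], 0.9), ([182.0, 246.0], 0.3)]
top {'fx': 439.2353, 'fy':
[... 240 characters left out ...]
234.0, 322.0], 0.58)]
carton_plain [([212.0, 195.0], 0.89), ([204.0, 250.0], 0.85), ([326.0, 225.0], 0.8), ([304.0, 164.0], 0.56)]
carton_label [([274.0, 228.0], 0.76)]
stand [([233.0, 441.0], 0.96), ([291.0, 294.0], 0.16)]
scanner [([224.0, 453.0], 0.63), ([276.0, 230.0], 0.47)]
stand_mouth [([232.0, 440.0], 0.56)]
label [([276.0, 227.0], 0.76), ([294.0, 295.0], 0.6)]
wrist {'fx': 420.3798, 'fy': 420.3798, 'cx': 320.8378, 'cy': 243.5456, 'k1': -0.0491, 'T_tool_cam': [[0.0009, -0.299, 0.9543, -162.8828], [1.0, -0.0005, -0.0011, 0.0398], [0.0008, 0.9543, 0.299, -82.9487], [0.0, 0.0, 0.0, 1.0]]}
board []
carton_base []
carton_plain []
carton_label []
stand []
scanner []
stand_mouth []
label []
```

View pics/top0.png

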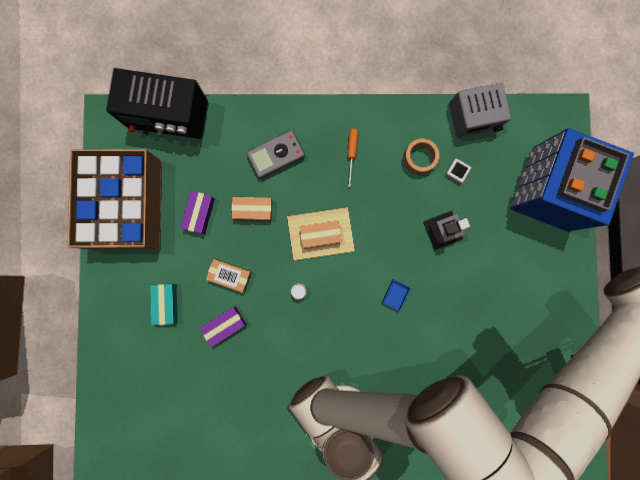

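View pics/scene0.png

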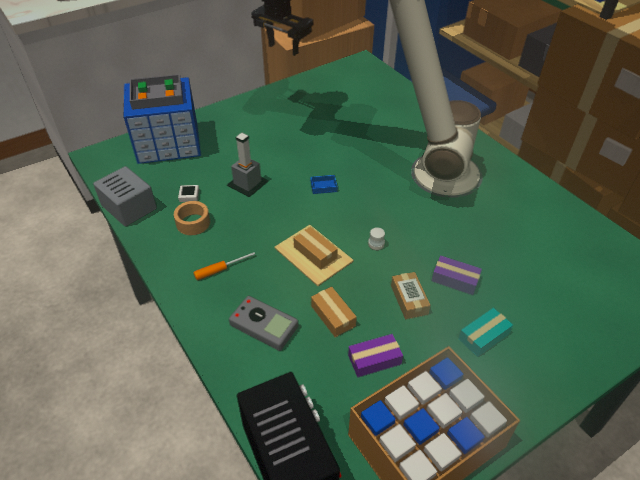

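```bash
cat > h.py <<'E'
import cv2,numpy as np
def proj(c,P):
    P=np.atleast_2d(P); R=np.array(c["attitude"]); q=(P-np.array(c["xyz"]))@R
    s=q[:,:2]/q[:,2:]; s=s*(1+c["k1"]*(s**2).sum(1,keepdims=True))
    return s*[c["fx"],c["fy"]]+[c["cx"],c["cy"]]
def ray(c,uv):
    d=(np.atleast_2d(uv)-[c["cx"],c["cy"]])/[c["fx"],c["fy"]]; s=d.copy()
    for _ in range(20): s=d/(1+c["k1"]*(s**2).sum(1,keepdims=True))
    return np.c_[s,np.ones(len(s))]@np.array(c["attitude"]).T
def onz(c,uv,z):
    r=ray(c,uv); p=np.array(c["xyz"]); return p+r*((z-p[2])/r[:,2:])
def wristcam(c,o):
    T=np.array(c["T_tool_cam"]); R=np.array(o["orientation"])
    return dict(c,xyz=R@T[:3,3]+np.array(o["eef_pos"]),attitude=R@T[:3,:3])
def box(x,y,yaw,z0,z1,w=62,l=110):
    a=np.radians(yaw);R=np.array([[np.cos(a),-np.sin(a)],[np.sin(a),np.cos(a)]])
    q=np.array([[-w,-l],[w,-l],[w,l],[-w,l]])/2@R.T+[x,y]
    return np.vstack([np.c_[q,np.full(4,z)] for z in (z0,z1)])
E
python3 - <<'E'
import cv2
t=cv2.imread('pics/top0.png');s=cv2.imread('pics/scene0.png')
cv2.imwrite('pics/z1.png',cv2.resize(t[180:310,180:380],None,fx=4,fy=4,interpolation=cv2.INTER_CUBIC))
cv2.imwrite('pics/z2.png',cv2.resize(s[210:350,260:450],None,fx=4,fy=4,interpolation=cv2.INTER_CUBIC))
E
```

```text
(no output)
```

View pics/z1.png

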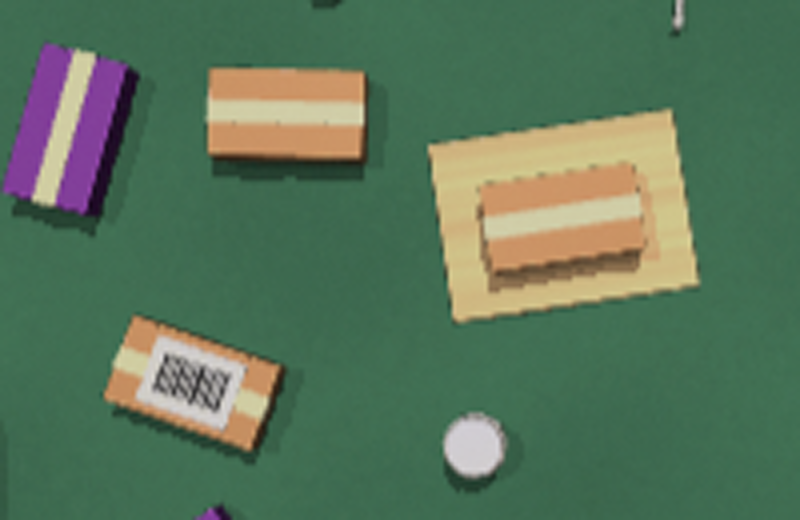

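View pics/z2.png

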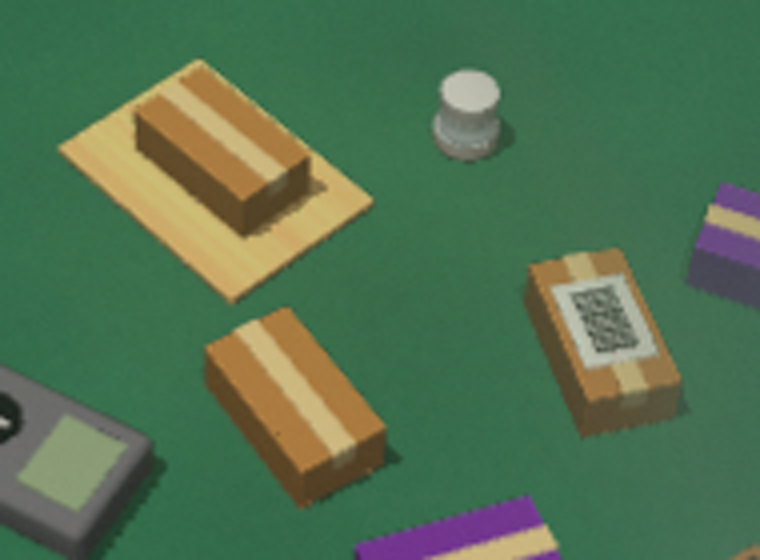

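```bash
cat > m.py <<'E'
from rig import camera
from h import *
from scipy.optimize import least_squares
t=camera("top");s=camera("scene")
def px(l,o): return (np.array(l,float)+.5)/4-.5+o
D={"plain":([(209,67),(366,72),(364,161),(209,156)],[(205,348),(290,308),(385,428),(304,466)],40,62,110),
"label":([(135,316),(284,366),(253,452),(106,399)],[(526,265),(622,250),(680,378),(583,402)],40,62,110),
"base":([(480,185),(634,163),(643,248),(490,272)],[(136,114),(199,64),(309,158),(246,197)],48,62,110),
"board":([(429,146),(672,110),(698,284),(455,321)],[(58,147),(199,60),(373,201),(233,298)],8,130,180)}
for k,(a,b,z,w,l) in D.items():
    A=onz(t,px(a,[180,180]),z)[:,:2];B=onz(s,px(b,[260,210]),z)[:,:2]
    for n,Q in (("top",A),("scene",B)):
        r=cv2.minAreaRect(Q.astype(np.float32)); print(k,n,np.round(Q.mean(0),1),np.round(r[1],1),round(r[2],1))
E
python3 m.py
```

```text
plain top [602.2 249.6] [111.8  63.4] 87.9
plain scene [600.4 254.2] [107.4  61.8] 87.6
label top [412.9 313.7] [110.1  63.4] 71.1
label scene [412.3 318.8] [110.   63.8] 69.6
base top [527.4  56.2] [ 61.5 111. ] 7.9
base scene [525.6  59.6] [ 62.6 113.8] 6.7
board top [532.2  53.8] [128.3 178.5] 8.2
board scene [530.5  57.9] [127.8 179. ] 8.1
```

```bash
cat >> h.py <<'E'
from scipy.spatial.transform import Rotation as Ro
def down(yaw_y):  # tool down with tool y at world angle
    a=np.radians(yaw_y); x=np.array([0,0,-1.]); y=np.array([np.cos(a),np.sin(a),0]); return np.c_[x,y,np.cross(x,y)]
def need(P,R):
    from rig import telemetry
    o=telemetry.get_obs(); R0=np.array(o["orientation"])
    d=R0.T@(np.array(P)-np.array(o["eef_pos"]))/1000
    w=np.degrees(Ro.from_matrix(R0.T@R).as_rotvec())
    print("t",round(o["t"],2),"pos",np.round(o["eef_pos"],1),"q",np.round(o["qpos"],0),"F",np.round(o["wrist_force"],1),"open",round(o["opening"],1))
    print("shift",np.round(d,4),"turn",np.round(w,2))
E
python3 -c "
from h import *
need([601,252,222],down(178))
from rig import camera
c=camera('top'); s=camera('scene')
print(onz(c,[[453,226]],180),onz(s,[[243,137]],180))"
```

```text
t 1.45 pos [ 230.  -581.1  222.6] q [-54.  22.   0.  -0. -68. -15.] F [ 0.5 -0.1  0.5] open 87.0
shift [6.000e-04 6.382e-01 6.515e-01] turn [-66.41  -0.     0.  ]
[[ 534.19965993 -274.57061359  180.        ]] [[ 538.55049768 -292.01792189  180.        ]]
```

```bash
python3 -m creep '[[0,0.638,0.651,-66.4,0,0,1],[0,0.638,0.651,-66.4,0,0,1],[0,0.638,0.651,-66.4,0,0,1],[0,0.638,0.651,-66.4,0,0,1],[0,0.638,0.651,-66.4,0,0,1],[0,0.638,0.651,-66.4,0,0,1],[0,0.638,0.651,-66.4,0,0,1],[0,0.638,0.651,-66.4,0,0,1],[0,0.638,0.651,-66.4,0,0,1],[0,0.638,0.651,-66.4,0,0,1],[0,0.638,0.651,-66.4,0,0,1],[0,0.638,0.651,-66.4,0,0,1]]'; python3 -c "
from h import *
need([601,252,222],down(178))"
```

```text
t: 2.55
eef_pos: [433.7, -122.3, 223.1]
orientation: [[0.001, -0.999, 0.035], [-0.0, 0.035, 0.999], [-1.0, -0.001, 0.0]]
wrist_force: [1.2, -0.0, 0.5]
opening: 87.2
t 2.55 pos [ 433.7 -122.3  223.1] q [  5.   5. -23.   0. -63.  -7.] F [ 1.2 -0.   0.5] open 87.2
shift [ 0.0013 -0.1542  0.3799] turn [0.01 0.   0.08]
```

```bash
python3 -m creep '[[0,-0.154,0.38,0,0,0,1],[0,-0.154,0.38,0,0,0,1],[0,-0.154,0.38,0,0,0,1],[0,-0.154,0.38,0,0,0,1],[0,-0.154,0.38,0,0,0,1],[0,-0.154,0.38,0,0,0,1],[0,-0.154,0.38,0,0,0,1],[0,-0.154,0.38,0,0,0,1],[0,-0.154,0.38,0,0,0,1],[0,-0.154,0.38,0,0,0,1],[0,-0.154,0.38,0,0,0,1],[0,-0.154,0.38,0,0,0,1]]'; cat > w.py <<'E'
import sys
from rig import camera,telemetry
from h import *
o=telemetry.get_obs();c=wristcam(camera("wrist"),o)
im=c["color"][:,:,::-1].copy(); cv2.imwrite(sys.argv[1],im)
import pickle; pickle.dump((o,{k:v for k,v in c.items()}),open(sys.argv[1]+".pkl","wb"))
E
python3 w.py pics/w1.png; python3 -c "
from h import *
need([601,252,222],down(178))"
```

```text
t: 3.55
eef_pos: [600.5, 251.6, 221.2]
orientation: [[-0.002, -0.999, 0.033], [-0.001, 0.033, 0.999], [-1.0, 0.001, -0.001]]
wrist_force: [-0.3, 0.1, 0.9]
opening: 87.4
t 3.6 pos [600.2 250.3 221.8] q [ 37.  25.   4.  -0. -70. -39.] F [-0.2 -0.8  0.3] open 87.3
shift [-0.0002 -0.0007  0.0017] turn [ 0.03 -0.05 -0.07]
```

View pics/w1.png

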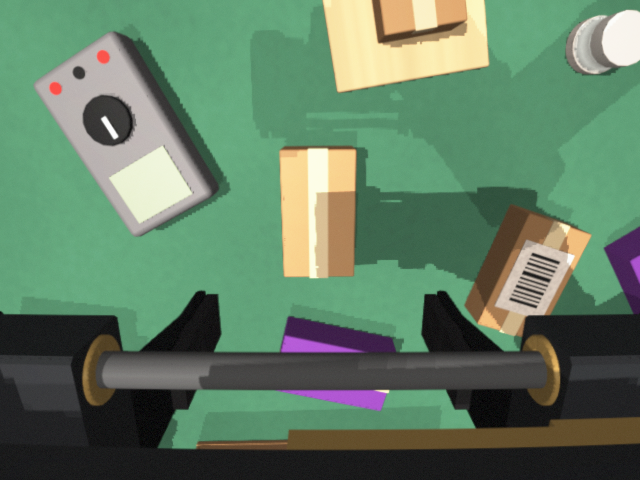

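```bash
python3 - <<'E'
import pickle
from h import *
o,c=pickle.load(open('pics/w1.png.pkl','rb'))
print(proj(c,box(601.3,252,-2,0,40)))
print(onz(c,[[281,147],[356,147],[355,278],[284,277]],40))
print(np.round(onz(c,[[281,147],[356,147],[355,278],[284,277]],40).mean(0),1))
L=[[513,207],[591,235],[528,340],[465,305]]
P=onz(c,L,40);print(P.mean(0),cv2.minAreaRect(P[:,:2].astype(np.float32)))
print(np.round(c['xyz']),np.round(c['attitude'],2))
E
```

```text
[[354.15027745 145.74680296]
 [284.87234886 145.68373145]
 [287.55041247 261.53672037]
 [351.44377712 261.57881659]
 [357.97971507 149.4345098 ]
 [280.83863514 149.36529329]
 [284.16499904 276.90238014]
 [354.64144711 276.94652701]]
[[630.12007989 194.09173534  40.        ]
 [569.97016606 196.1417584   40.        ]
 [571.93194172 309.05644841  40.        ]
 [634.35133534 305.97188286  40.        ]]
[601.6 251.3  40. ]
[421.3501494  310.68145419  40.        ] ((422.8775939941406, 311.7081604003906), (110.43828582763672, 76.9776611328125), 66.3932876586914)
[598. 169. 384.] [[-1.    0.03  0.01]
 [ 0.03  0.95  0.3 ]
 [ 0.    0.3  -0.95]]
```

```bash
python3 -m creep '[[0.1,0,0.001,0,0,0,1],[0.1,0,0.001,0,0,0,1],[0.1,0,0.001,0,0,0,1],[0.16,0,0.001,0,0,0,1],[0.16,0,0.001,0,0,0,1],[0.19,0,0.001,0,0,0,1],[0.216,0,0.001,0,0,0,1],[0.216,0,0.001,0,0,0,1],[0.216,0,0.001,0,0,0,1],[0.216,0,0.001,0,0,0,0],[0.216,0,0.001,0,0,0,0],[0.216,0,0.001,0,0,0,0]]'; python3 -m creep '[[0,0,0,0,0,0,0],[0,0,0,0,0,0,0],[0,0,0,0,0,0,0],[0,0,0,0,0,0,0],[0,0,0,0,0,0,0]]'
```

```text
t: 4.6
eef_pos: [601.4, 251.4, 8.7]
orientation: [[0.003, -0.999, 0.035], [0.002, 0.035, 0.999], [-1.0, -0.003, 0.002]]
wrist_force: [1.4, 0.0, -0.1]
opening: 74.2
t: 5.02
eef_pos: [601.4, 251.5, 7.8]
orientation: [[0.002, -0.999, 0.035], [0.001, 0.035, 0.999], [-1.0, -0.002, 0.001]]
wrist_force: [-0.4, -1.3, 6.2]
opening: 61.6
```

```bash
python3 -m creep '[[-0.04,0,0,0,0,0,0],[-0.08,0,0,0,0,0,0],[-0.12,0,0,0,0,0,0],[-0.13,0,-0.03,0,0,0,0],[-0.13,0,-0.06,0,0,0,0],[-0.13,0,-0.06,0,0,0,0]]'; python3 -c "
from h import *
need([526.5,58,138],down(187.5))"
```

```text
t: 5.52
eef_pos: [596.8, 187.2, 136.9]
orientation: [[-0.003, -0.999, 0.039], [-0.0, 0.039, 0.999], [-1.0, 0.003, -0.001]]
wrist_force: [-0.6, 0.1, -2.5]
opening: 61.8
t 5.52 pos [596.8 187.2 136.9] q [ 32.  26.  -6.  -0. -58. -34.] F [-0.6  0.1 -2.5] open 61.8
shift [-0.0008  0.0652 -0.1319] turn [-9.74 -0.02 -0.16]
```

```bash
python3 -m creep '[[0,0.015,-0.03,-2.4,0,0,0],[0,0.03,-0.06,-4.8,0,0,0],[0,0.045,-0.09,-7.2,0,0,0],[0,0.06,-0.12,-9.6,0,0,0],[0,0.065,-0.132,-9.7,0,0,0],[0,0.065,-0.132,-9.7,0,0,0],[0,0.065,-0.132,-9.7,0,0,0]]'; python3 w.py pics/w2.png; python3 -c "
from h import *
need([526.5,58,138],down(187.5))"
```

```text
t: 6.1
eef_pos: [528.5, 61.1, 136.1]
orientation: [[-0.001, -0.991, -0.132], [0.0, -0.132, 0.991], [-1.0, 0.001, 0.0]]
wrist_force: [-0.4, 0.8, -1.6]
opening: 61.4
t 6.15 pos [529.1  61.8 136.2] q [ 24.  18. -20.  -0. -53. -16.] F [ 0.8  0.  -1.6] open 61.8
shift [-0.0018  0.0031 -0.0035] turn [ 0.16  0.01 -0.01]
```

View pics/w2.png

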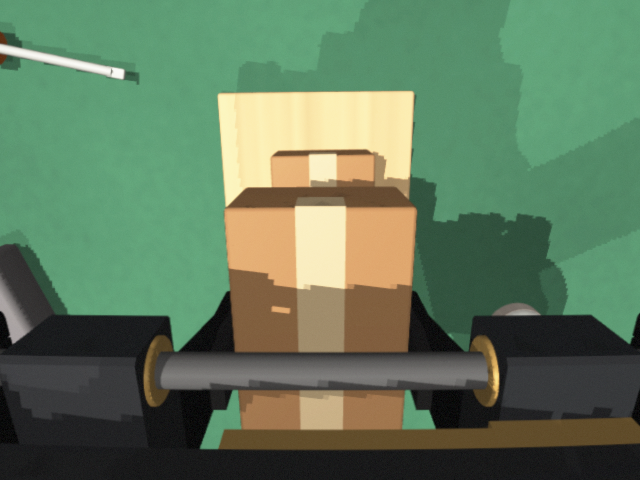

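```bash
python3 - <<'E'
import pickle
from h import *
o,c=pickle.load(open('pics/w2.png.pkl','rb'))
print(np.round(proj(c,box(526.5,58,7.5,8,48))[[0,1,4,5]]))
print(np.round(proj(c,box(531.3,55.8,8.1,0,8,130,180))[4:]))
print(np.round(onz(c,[[272,155],[374,154]],48),1), np.round(box(526.5,58,7.5,8,48)[4:6],1))
print(np.round(onz(c,[[219,95],[413,93]],8),1), np.round(box(531.3,55.8,8.1,0,8,130,180)[4:6],1))
E
```

```text
[[369. 151.]
 [278. 151.]
 [377. 157.]
 [272. 157.]]
[[415.  92.]
 [217.  94.]
 [236. 337.]
 [402. 336.]]
[[564.4   6.6  48. ]
 [505.   -1.9  48. ]] [[502.9  -0.6  48. ]
 [564.4   7.5  48. ]]
[[607.  -23.4   8. ]
 [480.6 -41.4   8. ]] [[479.6 -42.5   8. ]
 [608.3 -24.1   8. ]]
```

```bash
python3 -m creep '[[-0.002,0.003,-0.0035,0,0,0,0],[-0.002,0.003,-0.0035,0,0,0,0],[0.03,0.003,-0.0035,0,0,0,0],[0.05,0.003,-0.0035,0,0,0,0],[0.065,0.003,-0.0035,0,0,0,0],[0.073,0.003,-0.0035,0,0,0,0],[0.073,0.003,-0.0035,0,0,0,0],[0.073,0.003,-0.0035,0,0,0,0]]'; python3 -c "
from h import *
need([527,57.5,57],down(187.5))"
```

```text
t: 6.82
eef_pos: [526.9, 58.0, 63.7]
orientation: [[0.0, -0.991, -0.135], [-0.0, -0.135, 0.991], [-1.0, -0.0, -0.0]]
wrist_force: [0.8, -0.2, -0.9]
opening: 62.1
t 6.82 pos [526.9  58.   63.7] q [ 24.  23. -25.   0. -43. -16.] F [ 0.8 -0.2 -0.9] open 62.1
shift [ 0.0067 -0.0001 -0.0005] turn [ 0.24 -0.02  0.01]
```

```bash
python3 -m creep '[[0.003,0,0,0,0,0,0],[0.006,0,0,0,0,0,0],[0.007,0,0,0,0,0,0],[0.008,0,0,0,0,0,0],[0.008,0,0,0,0,0,0]]'
```

```text
t: 7.23
eef_pos: [526.6, 57.7, 55.9]
orientation: [[0.001, -0.991, -0.134], [0.0, -0.134, 0.991], [-1.0, -0.001, 0.0]]
wrist_force: [-0.4, 0.0, -1.4]
opening: 61.9
```

```bash
python3 -m creep '[[0.001,0,0,0,0,0,0],[0.001,0,0,0,0,0,0]]'; python3 -m creep '[[0,0,0,0,0,0,0.3],[0,0,0,0,0,0,0.6],[0,0,0,0,0,0,1],[0,0,0,0,0,0,1],[0,0,0,0,0,0,1],[0,0,0,0,0,0,1],[-0.02,0,0,0,0,0,1],[-0.06,0,0,0,0,0,1],[-0.1,0,0,0,0,0,1],[-0.14,0,0,0,0,0,1],[-0.16,0,0,0,0,0,1],[-0.16,0,0,0,0,0,1]]'; python3 w.py pics/w3.png;  python3 -c "
from h import *
need([413,315,217],down(160.5))"
```

```text
t: 7.4
eef_pos: [526.7, 57.6, 55.8]
orientation: [[0.001, -0.991, -0.134], [0.0, -0.134, 0.991], [-1.0, -0.001, -0.0]]
wrist_force: [-2.0, 0.1, 5.4]
opening: 62.2
t: 8.4
eef_pos: [529.5, 58.3, 220.6]
orientation: [[0.012, -0.991, -0.135], [0.003, -0.135, 0.991], [-1.0, -0.012, 0.002]]
wrist_force: [0.4, -0.3, -0.0]
opening: 87.0
t 8.45 pos [527.7  58.1 217.4] q [ 24.  13. -13.   0. -63. -16.] F [ 0.1 -0.1 -1.2] open 87.0
shift [0.0003 0.0793 0.27  ] turn [27.19  0.18  0.34]
```

View pics/w3.png

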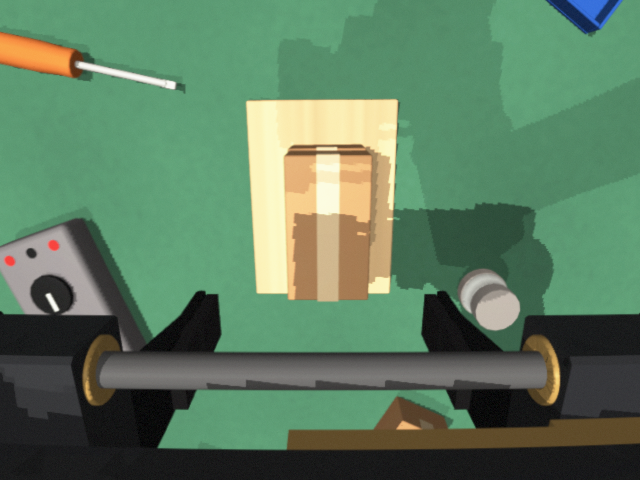

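```bash
python3 -m creep '[[0,0.079,0.27,27.1,0,0.3,1],[0,0.079,0.27,27.1,0,0.3,1],[0,0.079,0.27,27.1,0,0.3,1],[0,0.079,0.27,27.1,0,0.3,1],[0,0.079,0.27,27.1,0,0.3,1],[0,0.079,0.27,27.1,0,0.3,1],[0,0.079,0.27,27.1,0,0.3,1],[0,0.079,0.27,27.1,0,0.3,1],[0,0.079,0.27,27.1,0,0.3,1],[0,0.079,0.27,27.1,0,0.3,1],[0,0.079,0.27,27.1,0,0.3,1],[0,0.079,0.27,27.1,0,0.3,1]]'; python3 w.py pics/w4.png;  python3 -c "
from h import *
import pickle
need([413,315,217],down(160.5))
o,c=pickle.load(open('pics/w4.png.pkl','rb'))
print(np.round(proj(c,box(412.6,316,-19.5,0,40)))[4:].tolist())"
```

```text
t: 9.45
eef_pos: [412.2, 313.2, 214.0]
orientation: [[-0.006, -0.943, 0.334], [-0.0, 0.334, 0.943], [-1.0, 0.005, -0.002]]
wrist_force: [0.3, -0.4, -0.2]
opening: 86.7
t 9.5 pos [412.4 313.3 214.3] q [ 55.  12. -15.  -0. -63. -74.] F [ 0.6 -0.   0.9] open 87.4
shift [-0.0027 -0.      0.0018] turn [-0.02 -0.11 -0.3 ]
[[359.0, 154.0], [281.0, 154.0], [285.0, 283.0], [356.0, 283.0]]
```

View pics/w4.png

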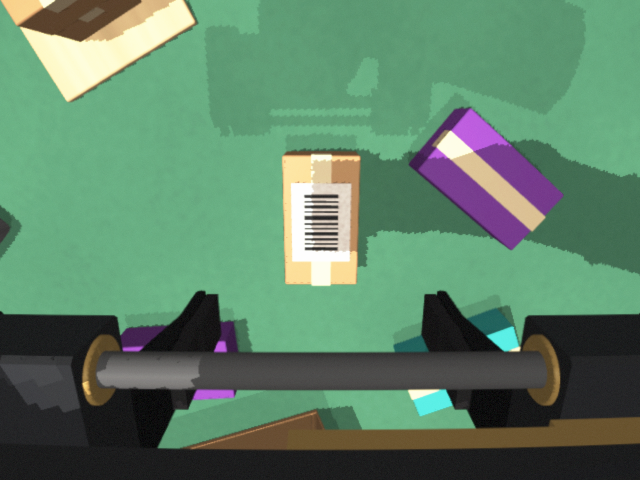

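```bash
python3 -m creep '[[0.1,0.001,0.003,0,0,-0.3,1],[0.1,0.001,0.003,0,0,-0.3,1],[0.1,0.001,0.003,0,0,-0.3,1],[0.16,0.001,0.003,0,0,-0.3,1],[0.16,0.001,0.003,0,0,-0.3,1],[0.185,0.001,0.003,0,0,-0.3,1],[0.206,0.001,0.003,0,0,-0.3,1],[0.206,0.001,0.003,0,0,-0.3,1],[0.206,0.001,0.003,0,0,-0.3,1],[0.206,0.001,0.003,0,0,-0.3,1],[0.206,0.001,0.003,0,0,-0.3,0],[0.206,0.001,0.003,0,0,-0.3,0]]'; python3 -m creep '[[0,0,0,0,0,0,0],[0,0,0,0,0,0,0],[0,0,0,0,0,0,0],[0,0,0,0,0,0,0],[0,0,0,0,0,0,0],[0,0,0,0,0,0,0]]'
```

```text
t: 10.5
eef_pos: [411.7, 318.6, 10.1]
orientation: [[0.002, -0.943, 0.332], [0.001, 0.332, 0.943], [-1.0, -0.001, 0.002]]
wrist_force: [-0.0, -0.8, 0.2]
opening: 80.0
t: 11.0
eef_pos: [411.4, 318.3, 9.3]
orientation: [[0.001, -0.943, 0.332], [-0.0, 0.332, 0.943], [-1.0, -0.001, -0.0]]
wrist_force: [-0.4, -0.5, 6.1]
opening: 61.6
```

```bash
python3 -m creep '[[-0.04,0,0,0,0,0,0],[-0.08,0,0,0,0,0,0],[-0.12,0,0,0,0,0,0],[-0.15,0,0,0,0,0,0],[-0.15,0,0,0,0,0,0],[-0.15,0,0,0,0,0,0]]'; python3 -c "
from h import *
need([526.8,59,160],down(187.5))"
```

```text
t: 11.5
eef_pos: [410.9, 318.5, 159.7]
orientation: [[0.001, -0.943, 0.333], [0.002, 0.333, 0.943], [-1.0, -0.0, 0.002]]
wrist_force: [0.2, -0.2, -2.7]
opening: 61.7
t 11.5 pos [410.9 318.5 159.7] q [ 56.  15. -20.  -0. -55. -75.] F [ 0.2 -0.2 -2.7] open 61.7
shift [-0.0007 -0.1957 -0.2061] turn [-26.94   0.11   0.03]
```

```bash
python3 -m creep '[[0,-0.02,-0.02,-2.7,0,0,0],[0,-0.045,-0.047,-6,0,0,0],[0,-0.07,-0.073,-9.5,0,0,0],[0,-0.095,-0.1,-13,0,0,0],[0,-0.12,-0.126,-16.5,0,0,0],[0,-0.145,-0.152,-20,0,0,0],[0,-0.17,-0.178,-23.5,0,0,0],[0,-0.19,-0.2,-26,0,0,0],[0,-0.196,-0.206,-27,0,0,0],[0,-0.196,-0.206,-27,0,0,0],[0,-0.196,-0.206,-27,0,0,0]]'; python3 w.py pics/w5.png;  python3 -c "
from h import *
need([526.8,59,98],down(187.5))"
```

```text
t: 12.42
eef_pos: [525.9, 57.8, 156.4]
orientation: [[-0.005, -0.992, -0.13], [-0.002, -0.13, 0.992], [-1.0, 0.005, -0.002]]
wrist_force: [-0.1, -0.6, -2.8]
opening: 62.0
t 12.47 pos [526.1  58.5 156.9] q [ 24.  16. -18.   0. -56. -16.] F [ 0.9  0.8 -2.5] open 62.0
shift [ 0.0589 -0.0011  0.0005] turn [ 0.03 -0.09 -0.25]
```

View pics/w5.png

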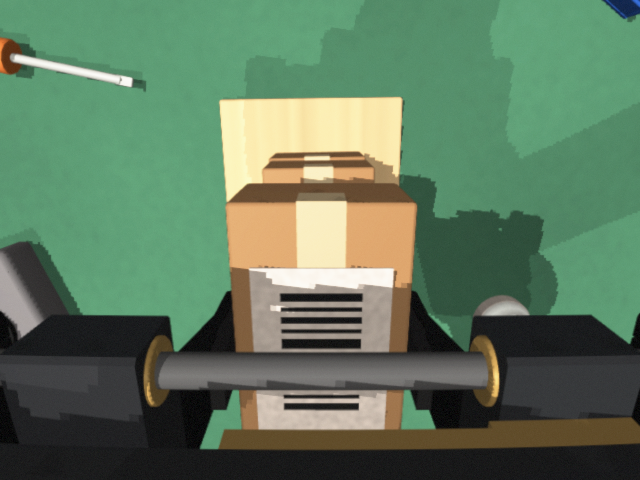

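```bash
python3 - <<'E'
import pickle
from h import *
o,c=pickle.load(open('pics/w5.png.pkl','rb'))
print(np.round(proj(c,box(526.7,57.6,7.5,48,88))[4:6]),np.round(onz(c,[[264,168],[373,167]],88),1),np.round(box(526.7,57.6,7.5,48,88)[4:6],1))
im=cv2.imread('pics/w5.png');cv2.imwrite('pics/z5.png',cv2.resize(im[140:210,210:430],None,fx=3.5,fy=3.5))
E
python3 -m creep '[[0.02,-0.001,0.001,0,0,-0.2,0],[0.04,-0.001,0.001,0,0,-0.2,0],[0.05,-0.001,0.001,0,0,-0.2,0],[0.054,-0.001,0.001,0,0,-0.2,0],[0.054,-0.001,0.001,0,0,-0.2,0],[0.054,-0.001,0.001,0,0,-0.2,0]]'
```

```text
[[375. 165.]
 [261. 165.]] [[5.63e+02 8.30e+00 8.80e+01]
 [5.04e+02 2.00e-01 8.80e+01]] [[503.1  -1.   88. ]
 [564.6   7.1  88. ]]
t: 12.97
eef_pos: [528.5, 60.2, 105.3]
orientation: [[0.004, -0.991, -0.133], [-0.001, -0.133, 0.991], [-1.0, -0.004, -0.001]]
wrist_force: [-0.3, -0.1, -1.4]
opening: 61.8
```

View pics/z5.png

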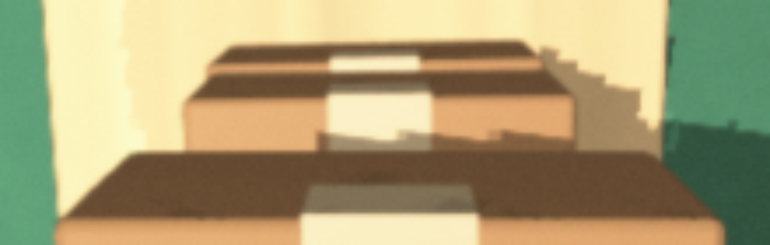

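Position agrees within about 1 mm. Lower.

```bash
python3 -m creep '[[0.003,0.001,-0.001,0,0,0,0],[0.006,0.001,-0.001,0,0,0,0],[0.007,0.001,-0.001,0,0,0,0],[0.007,0.001,-0.001,0,0,0,0],[0.007,0.001,-0.001,0,0,0,0]]'
```

```text
t: 13.38
eef_pos: [527.5, 58.5, 98.0]
orientation: [[0.004, -0.991, -0.132], [-0.001, -0.132, 0.991], [-1.0, -0.003, -0.001]]
wrist_force: [0.5, 0.3, -1.4]
opening: 61.7
```

```bash
python3 -m creep '[[0.001,0,0,0,0,0,0],[0.001,0,0,0,0,0,0]]'
```

```text
t: 13.55
eef_pos: [527.7, 58.5, 97.4]
orientation: [[0.004, -0.991, -0.132], [-0.001, -0.132, 0.991], [-1.0, -0.004, -0.001]]
wrist_force: [-0.5, -0.0, 0.6]
opening: 61.8
```

```bash
python3 -m creep '[[0,0,0,0,0,0,0.3],[0,0,0,0,0,0,0.6],[0,0,0,0,0,0,1],[0,0,0,0,0,0,1],[0,0,0,0,0,0,1],[0,0,0,0,0,0,1],[-0.02,0,0,0,0,0,1],[-0.06,0,0,0,0,0,1],[-0.1,0,0,0,0,0,1],[-0.14,0,0,0,0,0,1],[-0.18,0,0,0,0,0,1],[-0.18,0,0,0,0,0,1]]'; python3 w.py pics/w6.png; python3 - <<'E'
import pickle
from h import *
from rig import camera
o,c=pickle.load(open('pics/w6.png.pkl','rb'))
print(np.round(o['eef_pos'],1),np.round(proj(c,box(527,57.8,7.5,48,128))[4:]).tolist())
for n in ('top','scene'):
    k=camera(n);im=k['color'][:,:,::-1].copy();cv2.imwrite(f'pics/{n}1.png',im)
t=cv2.imread('pics/top1.png');cv2.imwrite('pics/z3.png',cv2.resize(t[195:265,405:485],None,fx=8,fy=8,interpolation=cv2.INTER_CUBIC))
t=cv2.imread('pics/scene1.png');cv2.imwrite('pics/z4.png',cv2.resize(t[125:200,210:280],None,fx=8,fy=8,interpolation=cv2.INTER_CUBIC))
E
```

```text
t: 14.55
eef_pos: [531.0, 59.3, 286.3]
orientation: [[0.021, -0.991, -0.133], [0.003, -0.133, 0.991], [-1.0, -0.021, -0.0]]
wrist_force: [0.4, 0.4, 1.8]
opening: 86.9
[531.   59.3 286.3] [[372.0, 150.0], [289.0, 150.0], [292.0, 285.0], [367.0, 286.0]]
```

View pics/w6.png

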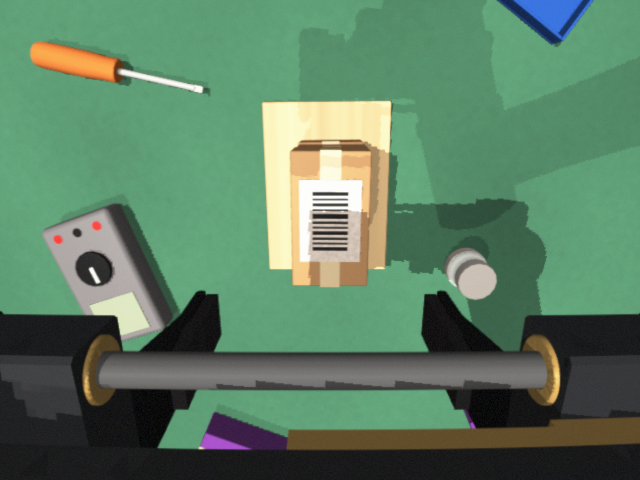

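View pics/z3.png

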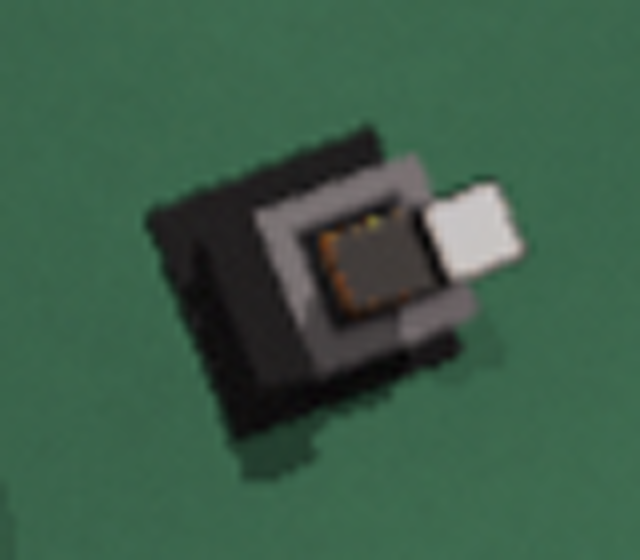

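View pics/z4.png

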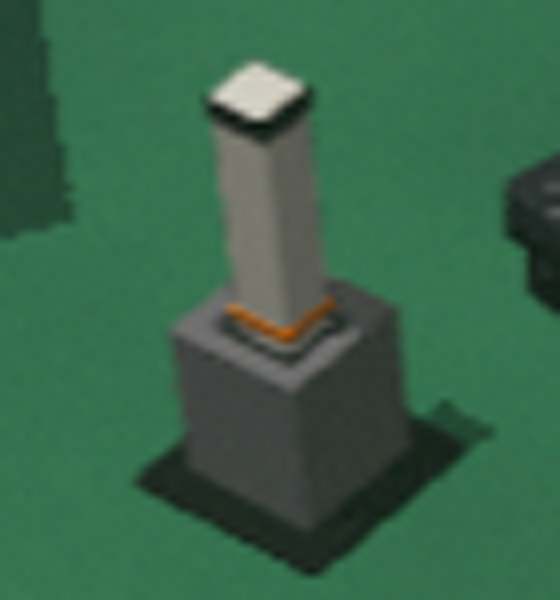

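```bash
python3 - <<'E'
from rig import camera
from h import *
t=camera('top');s=camera('scene')
f=lambda l,o:(np.array(l,float)+.5)/8-.5+o
for n,c,l,z,o in (('cap',t,[(425,205),(492,183),(523,250),(458,280)],180,[405,195]),('foot',t,[(150,215),(370,128),(460,345),(235,437)],6,[405,195]),
 ('stand',t,[(255,210),(415,157),(475,310),(315,372)],75,[405,195]),
 ('cap s',s,[(207,97),(258,62),(310,92),(258,122)],180,[210,125]),('stand s',s,[(173,330),(283,275),(400,308),(295,387)],75,[210,125])):
    P=onz(c,f(l,o),z)[:,:2]; r=cv2.minAreaRect(P.astype(np.float32));print(n,np.round(P.mean(0),1),np.round(r[1],1),round(r[2],1))
E
```

```text
cap [ 541.  -302.2] [25.7 22.7] 22.3
foot [ 541.1 -301.5] [86.1 89.2] 21.2
stand [ 541.2 -301.6] [59.3 59.5] 19.0
cap s [ 539.5 -297.1] [26.2 26.5] 18.2
stand s [ 538.9 -295.8] [57.4 61.8] 22.5
```

```bash
cat >> h.py <<'E'
def final(L,f_deg,rel,dist=80,grasp=128,tilt=45):
    f=np.radians(f_deg);t=np.radians(tilt)
    a=np.array([np.sin(f),-np.cos(f),0]); R=Ro.from_rotvec(a*t).as_matrix()@down(rel)
    return np.array(L)-R[:,0]*(dist+grasp-19), R
E
python3 -c "
from h import *
P,R=final([527,58.5,129],24,239); print(P,R)
need(P,R)"
```

```text
[404.91087846   4.14242093 262.64318164] [[ 0.64597419 -0.29585652 -0.70369473]
 [ 0.28760624 -0.75958139  0.58336847]
 [-0.70710678 -0.57922797 -0.40557979]]
t 14.8 pos [525.9  58.4 275.2] q [ 24.  11.  -8.   0. -71. -16.] F [ 0.3 -0.1  0.6] open 86.9
shift [ 0.0127  0.1271 -0.0378] turn [-48.64   7.42 -45.91]
```

```bash
python3 -m creep '[[0,0.03,-0.01,-12,2,-12,1],[0,0.06,-0.02,-24,4,-24,1],[0,0.09,-0.03,-36,6,-36,1],[0,0.12,-0.035,-45,7,-43,1],[0.013,0.127,-0.038,-48.6,7.4,-45.9,1],[0.013,0.127,-0.038,-48.6,7.4,-45.9,1],[0.013,0.127,-0.038,-48.6,7.4,-45.9,1],[0.013,0.127,-0.038,-48.6,7.4,-45.9,1],[0.013,0.127,-0.038,-48.6,7.4,-45.9,1],[0.013,0.127,-0.038,-48.6,7.4,-45.9,1],[0.013,0.127,-0.038,-48.6,7.4,-45.9,1],[0.013,0.127,-0.038,-48.6,7.4,-45.9,1]]';python3 -c "
from h import *
P,R=final([527,58.5,129],24,239)
need(P,R)"
```

```text
t: 15.8
eef_pos: [405.2, 3.5, 262.0]
orientation: [[0.647, -0.297, -0.703], [0.287, -0.759, 0.585], [-0.707, -0.58, -0.405]]
wrist_force: [-0.0, -0.1, 0.6]
opening: 87.1
t 15.8 pos [405.2   3.5 262. ] q [ 23. -22. -51.  -1. -16.  37.] F [-0.  -0.1  0.6] open 87.1
shift [-0.0005 -0.0008  0.0003] turn [-0.1  -0.05  0.01]
```

```bash
python3 -c "
from h import *
need([540,-299.5,310],down(201))"
```

```text
t 15.8 pos [405.2   3.5 262. ] q [ 23. -22. -51.  -1. -16.  37.] F [-0.  -0.1  0.6] open 87.1
shift [-0.0338  0.1619 -0.2914] turn [ 35.88 -12.63  44.05]
```

```bash
python3 -m creep '[[-0.034,0.162,-0.291,35.9,-12.6,44,1],[-0.034,0.162,-0.291,35.9,-12.6,44,1],[-0.034,0.162,-0.291,35.9,-12.6,44,1],[-0.034,0.162,-0.291,35.9,-12.6,44,1],[-0.034,0.162,-0.291,35.9,-12.6,44,1],[-0.034,0.162,-0.291,35.9,-12.6,44,1],[-0.034,0.162,-0.291,35.9,-12.6,44,1],[-0.034,0.162,-0.291,35.9,-12.6,44,1],[-0.034,0.162,-0.291,35.9,-12.6,44,1],[-0.034,0.162,-0.291,35.9,-12.6,44,1],[-0.034,0.162,-0.291,35.9,-12.6,44,1],[-0.034,0.162,-0.291,35.9,-12.6,44,1]]';python3 w.py pics/w7.png; python3 -c "
from h import *
import pickle
need([540,-299.5,310],down(201))
o,c=pickle.load(open('pics/w7.png.pkl','rb'))
print(np.round(proj(c,box(540,-299.5,21,75,180,26,26))).tolist())
print(np.round(proj(c,box(540,-299.5,21,6,75,60,60))).tolist())"
```

```text
t: 16.8
eef_pos: [539.9, -297.9, 311.2]
orientation: [[0.002, -0.933, -0.36], [0.001, -0.36, 0.933], [-1.0, -0.002, -0.0]]
wrist_force: [-0.0, 0.3, 0.1]
opening: 87.2
t 16.85 pos [ 539.7 -297.7  312.2] q [-14.  19.   8.  -0. -79.  35.] F [0.2 0.1 0.2] open 87.1
shift [ 0.0022  0.0004 -0.0018] turn [ 0.11 -0.06  0.22]
[[335.0, 187.0], [308.0, 187.0], [308.0, 213.0], [335.0, 214.0], [340.0, 212.0], [303.0, 212.0], [304.0, 246.0], [339.0, 246.0]]
[[349.0, 161.0], [294.0, 161.0], [295.0, 214.0], [348.0, 214.0], [353.0, 169.0], [290.0, 169.0], [291.0, 230.0], [352.0, 230.0]]
```

View pics/w7.png

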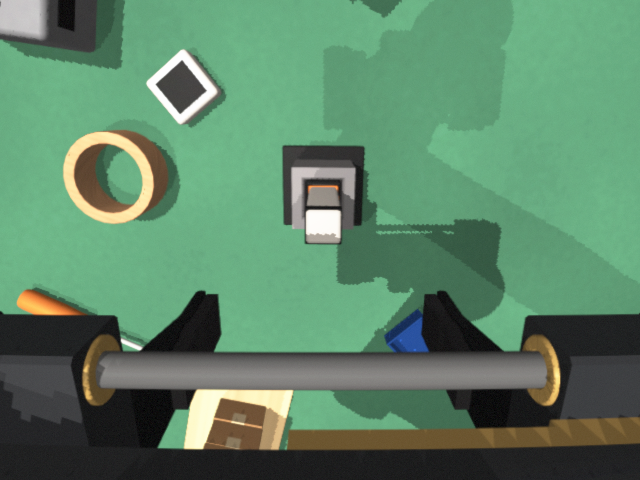

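```bash
python3 -m creep '[[0.03,0.001,-0.004,0,0,0,1],[0.06,0.001,-0.004,0,0,0,1],[0.09,0.001,-0.004,0,0,0,1],[0.09,0.001,-0.004,0,0,0,1],[0.09,0.001,-0.004,0,0,0,1],[0.09,0.001,-0.004,0,0,0,1]]'; python3 w.py pics/w8.png; python3 -c "
from h import *
import pickle
need([540,-302,119],down(201))
o,c=pickle.load(open('pics/w8.png.pkl','rb'))
print(np.round(proj(c,box(540,-302,21,75,180,26,26))).tolist())"
```

```text
t: 17.35
eef_pos: [542.1, -302.6, 224.9]
orientation: [[0.008, -0.933, -0.361], [-0.002, -0.361, 0.933], [-1.0, -0.007, -0.004]]
wrist_force: [0.6, -0.5, 0.9]
opening: 87.4
t 17.4 pos [ 542.5 -302.8  225.3] q [-14.  21.  -0.  -0. -68.  35.] F [ 0.2 -0.4  0.5] open 87.0
shift [0.1062 0.0029 0.0021] turn [ 0.12 -0.28  0.44]
[[341.0, 211.0], [307.0, 211.0], [307.0, 243.0], [341.0, 243.0], [349.0, 255.0], [299.0, 255.0], [300.0, 300.0], [348.0, 300.0]]
```

View pics/w8.png

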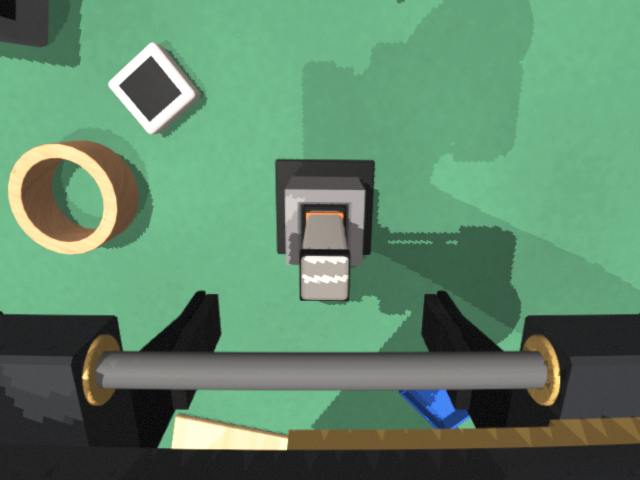

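```bash
python3 -m creep '[[0.03,0.001,0.001,0,0,0,1],[0.06,0.001,0.001,0,0,0,1],[0.08,0.001,0.001,0,0,0,1],[0.095,0.001,0.001,0,0,0,1],[0.103,0.001,0.001,0,0,0,1],[0.103,0.001,0.001,0,0,0,1],[0.103,0.001,0.001,0,0,0,1],[0.103,0.001,0.001,0,0,0,1]]'; python3 -c "
from h import *
need([540,-302,119],down(201))"
```

```text
t: 18.07
eef_pos: [541.8, -302.4, 120.9]
orientation: [[0.007, -0.933, -0.36], [-0.001, -0.36, 0.933], [-1.0, -0.006, -0.003]]
wrist_force: [-0.1, 0.1, -0.5]
opening: 87.1
t 18.07 pos [ 541.8 -302.4  120.9] q [-14.  26.  -8.  -0. -55.  35.] F [-0.1  0.1 -0.5] open 87.1
shift [0.0018 0.0016 0.001 ] turn [ 0.09 -0.19  0.37]
```

```bash
python3 -m creep '[[0.001,0.0015,0.001,0,0,0.3,1],[0.001,0.0015,0.001,0,0,0.3,0.6],[0.001,0.0015,0.001,0,0,0.3,0.3],[0.001,0.0015,0.001,0,0,0.3,0],[0.001,0.0015,0.001,0,0,0.3,0],[0.001,0.0015,0.001,0,0,0.3,0],[0.001,0.0015,0.001,0,0,0.3,0],[0.001,0.0015,0.001,0,0,0.3,0],[0.001,0.0015,0.001,0,0,0.3,0],[0.001,0.0015,0.001,0,0,0.3,0],[0.001,0.0015,0.001,0,0,0.3,0],[0.001,0.0015,0.001,0,0,0.3,0]]'; python3 -m creep '[[0,0,0,0,0,0,0],[0,0,0,0,0,0,0],[0,0,0,0,0,0,0]]'
```

```text
t: 19.07
eef_pos: [538.6, -301.4, 117.5]
orientation: [[-0.002, -0.933, -0.359], [-0.001, -0.359, 0.933], [-1.0, 0.002, -0.0]]
wrist_force: [0.1, 0.1, 1.4]
opening: 25.9
t: 19.32
eef_pos: [538.7, -301.4, 117.5]
orientation: [[-0.002, -0.933, -0.359], [-0.001, -0.359, 0.933], [-1.0, 0.002, -0.0]]
wrist_force: [-0.8, 0.0, -0.9]
opening: 26.2
```

```bash
python3 -m creep '[[-0.01,0,0,0,0,0,0],[-0.025,0,0,0,0,0,0],[-0.045,0,0,0,0,0,0],[-0.065,0,0,0,0,0,0],[-0.085,0,0,0,0,0,0],[-0.105,0,0,0,0,0,0],[-0.13,0,0,0,0,0,0],[-0.155,0,0,0,0,0,0],[-0.18,0,0,0,0,0,0],[-0.2,0,0,0,0,0,0],[-0.21,0,0,0,0,0,0],[-0.21,0,0,0,0,0,0]]'; python3 w.py pics/w9.png; python3 -c "
from h import *
P,R=final([527,58.5,129],24,239,grasp=126.5)
print(P)
need(P,R)"
```

```text
t: 20.32
eef_pos: [539.6, -301.7, 331.0]
orientation: [[0.004, -0.933, -0.359], [-0.003, -0.359, 0.933], [-1.0, -0.002, -0.004]]
wrist_force: [1.3, -1.2, -1.1]
opening: 26.0
[405.87983975   4.57383029 261.58252147]
t 20.37 pos [ 539.  -301.1  328.5] q [-14.  18.  10.   0. -82.  35.] F [ 0.3  0.7 -0.7] open 25.9
shift [0.0665 0.0144 0.3332] turn [-35.91  12.58 -44.05]
```

View pics/w9.png

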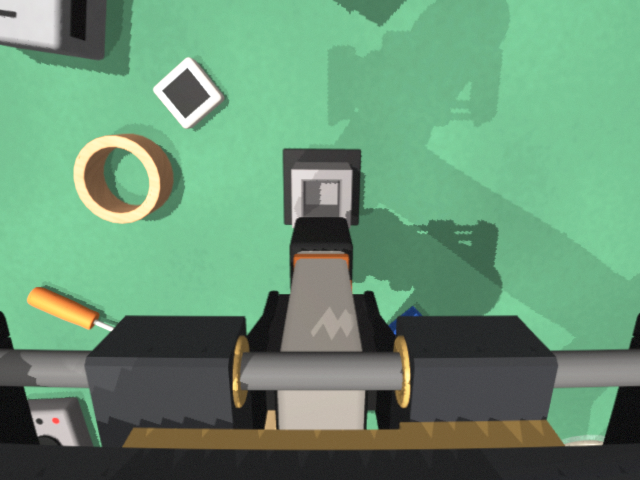

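```bash
python3 -m creep '[[0.003,0.001,0.014,-1.5,0.5,-1.8,0],[0.008,0.002,0.041,-4.5,1.6,-5.5,0],[0.013,0.003,0.069,-7.5,2.6,-9.2,0],[0.019,0.004,0.097,-10.5,3.7,-12.8,0],[0.025,0.005,0.125,-13.5,4.7,-16.5,0],[0.03,0.006,0.153,-16.5,5.8,-20.2,0],[0.036,0.008,0.18,-19.5,6.8,-23.8,0],[0.041,0.009,0.208,-22.4,7.9,-27.5,0],[0.047,0.01,0.236,-25.4,8.9,-31.2,0],[0.052,0.011,0.263,-28.4,10,-34.8,0],[0.058,0.012,0.29,-31.3,11,-38.4,0],[0.062,0.013,0.31,-33.5,11.7,-41,0]]'; python3 -c "
from h import *
P,R=final([527,58.5,129],24,239,grasp=126.5)
need(P,R)"
```

```text
t: 21.37
eef_pos: [412.2, -16.3, 262.2]
orientation: [[0.614, -0.361, -0.702], [0.259, -0.749, 0.61], [-0.746, -0.556, -0.366]]
wrist_force: [-0.6, -0.4, -0.7]
opening: 26.2
t 21.37 pos [412.2 -16.3 262.2] q [ 17. -19. -44.  -9. -23.  46.] F [-0.6 -0.4 -0.7] open 26.2
shift [ 0.002  -0.0131  0.0174] turn [-2.47  1.17 -3.13]
```

```bash
python3 -m creep '[[0.001,-0.004,0.005,-0.8,0.4,-1,0],[0.001,-0.009,0.012,-1.7,0.8,-2.1,0],[0.002,-0.013,0.017,-2.4,1.1,-3.1,0],[0.002,-0.013,0.017,-2.4,1.1,-3.1,0],[0.002,-0.013,0.017,-2.4,1.1,-3.1,0],[0.002,-0.013,0.017,-2.4,1.1,-3.1,0]]'; python3 -c "
from h import *
P,R=final([527,58.5,129],24,239,grasp=126.5)
need(P,R)"; python3 w.py pics/w10.png; python3 -c "
from rig import camera;import cv2
for n in ('top','scene'):
    im=camera(n)['color'][:,:,::-1]; cv2.imwrite(f'pics/{n}2.png',im)
"
```

```text
t: 21.87
eef_pos: [409.1, 3.7, 264.2]
orientation: [[0.646, -0.298, -0.703], [0.286, -0.759, 0.585], [-0.708, -0.579, -0.406]]
wrist_force: [0.1, -0.3, -0.9]
opening: 25.6
t 21.87 pos [409.1   3.7 264.2] q [ 23. -22. -50.  -2. -17.  38.] F [ 0.1 -0.3 -0.9] open 25.6
shift [0.     0.0018 0.0039] turn [-0.08 -0.06 -0.09]
```

View pics/w10.png

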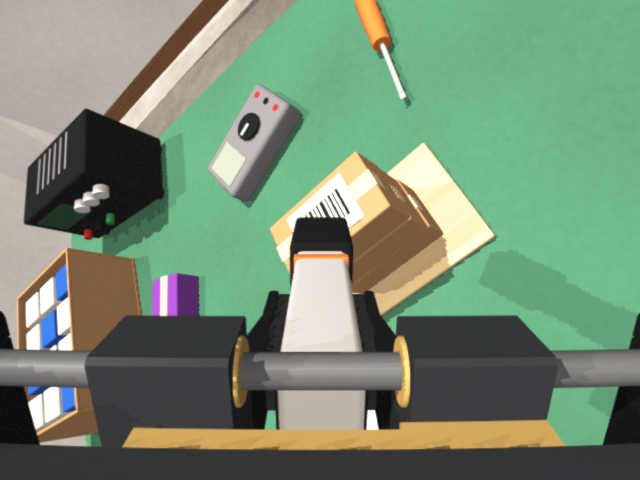

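View pics/scene2.png

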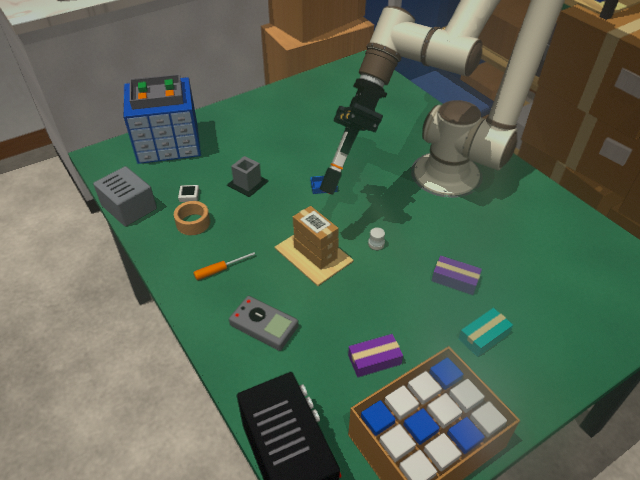

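View pics/top2.png

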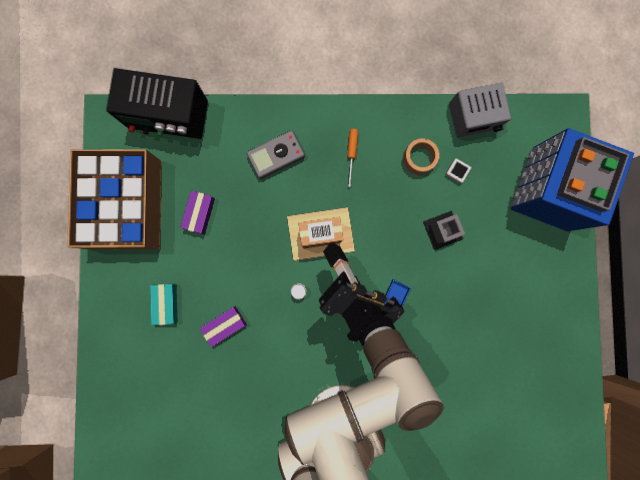

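```bash
python3 - <<'E'
from rig import camera
from h import *
for n,(y0,y1,x0,x1) in (('top',(200,270,285,365)),('scene',(165,275,270,360))):
    im=cv2.imread(f'pics/{n}2.png');cv2.imwrite(f'pics/q_{n}.png',cv2.resize(im[y0:y1,x0:x1],None,fx=6,fy=6,interpolation=cv2.INTER_CUBIC))
from rig import telemetry
o=telemetry.get_obs();R=np.array(o['orientation']);p=np.array(o['eef_pos'])
for L in ([527,58,129],):
    print(np.round(p,1),'window',np.round(p+R[:,0]*107.5,1),'label in tool from window',np.round(R.T@(np.array(L)-p)-[107.5,0,0],1))
E
```

```text
[409.7   3.6 264.9] window [479.3  34.3 189. ] label in tool from window [80.   2.6  4.8]
```

View pics/q_top.png

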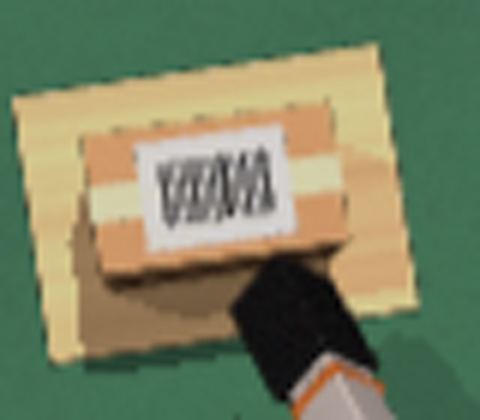

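View pics/q_scene.png

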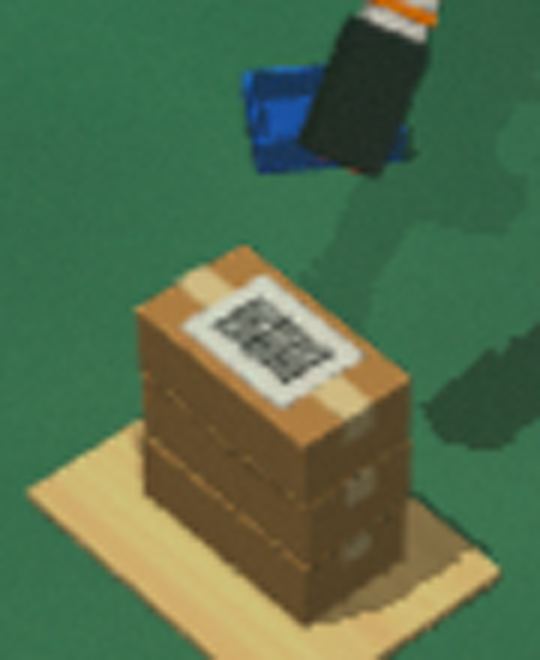

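```bash
python3 - <<'E'
from rig import camera
from h import *
t=camera('top');s=camera('scene')
print(onz(t,[[285+216/6,200+188/6]],129),onz(s,[[270+272/6,165+341/6]],129))
E
python3 -m creep '[[0,0.001,0.002,0,0,0,0],[0,0.002,0.004,0,0,0,0],[0,0.002,0.004,0,0,0,0],[0,0.002,0.004,0,0,0,0],[0,0.002,0.004,0,0,0,0],[0,0.002,0.004,0,0,0,0],[0,0.002,0.004,0,0,0,0],[0,0.002,0.004,0,0,0,0],[0,0.002,0.004,0,0,0,0],[0,0.002,0.004,0,0,0,0],[0,0.002,0.004,0,0,0,0],[0,0.002,0.004,0,0,0,0]]'
python3 - <<'E'
from h import *
from rig import telemetry
for i in range(1):
    o=telemetry.get_obs();R=np.array(o['orientation']);p=np.array(o['eef_pos'])
    print(np.round(R.T@(np.array([527,57.5,129])-p)-[107.5,0,0],1),np.round(o['qvel'],2))
E
```

```text
[[527.21285098  55.85759424 129.        ]] [[526.18256425  61.66945541 129.        ]]
t: 23.12
eef_pos: [406.0, 4.8, 262.2]
orientation: [[0.647, -0.296, -0.702], [0.287, -0.759, 0.585], [-0.706, -0.58, -0.407]]
wrist_force: [0.1, -0.2, -2.0]
opening: 25.6
[80.   1.3  0. ] [ 0.08  0.02 -0.02  0.03  0.03  0.08]
```

The label sits 80 mm ahead of the window and within about 2 mm of its line of sight, and the arm is still, so I'm handing in.

```bash
python3 -c "
from rig import hand_in,telemetry
print(hand_in()); o=telemetry.get_obs(); print(o['t'],o['eef_pos'],o['opening'])"
```

```text
the job is handed in; nothing more can be done
None
the job is handed in; nothing more can be done
```

I stacked the plain carton on the bottom one and the labelled carton on top, label up, letting go of each. I then drew the scanner out of its stand and handed in at about 23 s, holding it tilted 45°. The rig gives no verdict.

**Scanner:** Taking the label at (527, 57.5, 129), it was 80 mm ahead of the window and about 1 mm off its line of sight. The window was about 186 mm up, the fingers were on the 26 mm grip, and joint speeds were near zero. These figures come from the arm's pose and the grip height at pick-up. The wrist pictures before and after tilting show no slip.

**Stack:** All three pictures show it square on the board, and the wrist views agreed with the planned carton positions to about 1–2 mm. I saw no bystander out of place in the top and scene pictures, but I did not measure them.

**Disagreement:** The top and scene cameras differed by 4–6 mm in y throughout. For the label they gave y = 55.9 and 61.7, and I aimed at 57.5. Even the worse of the two leaves the aim well inside the 22 mm allowance. The finger force on the scanner was not measured directly; the 30 N fixed grip and the finger opening imply it.

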